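Open the tight storage jar in the jar brace and hold its lid

TASK

The jar has to be opened for a refill: stand the shut blue jar fully down in the square pocket of the grey brace, where it cannot turn, and only then unscrew its tight yellow lid anticlockwise, stopping the turn soon after the thread lets go. Raise the lid straight up and finish still holding it in the gripper, level, still and centred a finger's breadth or two above the open jar, which stays seated in the brace. Do not tip the jar over, and leave the mug, the tin and the spice jar alone.

Things in the scene. Friction and masses are not known exactly. Their poses are not given: they have to be found in the camera images.
- lid_mid (a point): centre of the round yellow lid, half-way up, on its axis (z up, x towards the black dot). Lid 60 mm in diameter, 29 tall, 60 g, flat top; skirt ends 14.5 mm below here. Jar on the worktop: this point is 92.5 mm up. Grip across any diameter from above; the jar may be carried by its shut lid. A springy seal makes it tight (0.15 to 0.3 N m): an unbraced jar just turns along
- lid_dot (a point): black dot, 7 mm wide, on the lid's top, 24.5 mm from the axis, 14.5 mm above lid_mid. Shut, it lies on the jar's +x side. The lid unscrews anticlockwise seen from above, rising about 1 mm: free after 55 to 60 degrees on the jar, free until about 160; must not pass 125. Free, it lifts straight off; 26 mm up, its lower edge is level with the rim
- jar_mid (a point): centre of the blue jar's square body, half-way up it, 35 mm above its underside; z up. Body 64 x 64 mm and 70 tall, sides along its x and y; above it a round neck 43 mm in diameter, rim 103 mm above the underside; 8 mm gap between shoulder and shut lid. Shut, lid_mid is 57.5 mm above this point. Jar without lid 0.3 to 0.55 kg
- jar_rim (a point): centre of the jar's open mouth at the top of the rubber seal on its rim, 103 mm above the jar's underside; fixed to the jar
- brace: grey brace fixed to the worktop, 96 x 96 x 43 mm tall, origin at the centre of its underside. Square pocket from its top: 70 x 70 mm, 35 deep, sides along x and y, mouth chamfered 5 mm, floor 8 mm above the worktop. The jar fits in any quarter turn with 3 mm play each side and can turn only some 5 degrees. Seated, jar_mid is 43 mm and shut lid_mid 100.5 mm above this origin
- mug: bystander: light blue mug, 84 x 113 mm, 88 tall, origin at the centre of its underside
- tin: bystander: short food tin, 76 mm in diameter, 58 tall, origin at the centre of its underside
- spice: bystander: spice jar with red cap, 45 mm in diameter, 106 tall, origin at the centre of its underside

How it is judged:
By the outcome, as a careful person would: the job done as asked, in the order asked, and still so for the second after the job is handed in, while the arm keeps its last pose, push and grip.
It also fails if it takes over 54 s, if anything falls off the work surface, if the arm or the gripper's body presses on something with over 40 N, if the wrist force passes 120 N, or if a joint passes its speed limit or range.

ROBOT

A 6-joint arm with a two-finger parallel gripper is mounted at the origin on a cart in front of the work surface, level with it; the furniture and walls round the work are solid. World frame = base frame: x ahead of the robot, y to its left, z up, the work surface at z = 0. Lengths are in mm, angles in rad, forces in N, time in s.
With the tool pointing down it reaches from about 275 to 1000 mm from the base axis. Payload 8.4 kg.
Tool frame: the origin (TCP) lies between the finger pads; the fingertips stand r.nose_length ahead of it and the grasp point (between the pads) lies 8 mm behind it (r.nose_length is the distance from the TCP to the fingertips, in mm); y points along the fingers, x is the direction in which the jaws open and shut, and the axes are right-handed (so a half turn about y gives the same grasp; the last joint's range is limited). The gripper opens to 85 mm and grips with 20 to 120 N. Pads are 22 mm wide; open, the fingers measure 114 mm over their backs; the gripper's body (76 mm by 85 mm) begins 54 mm behind the grasp point. The pads swing forward as they close: fully open they stand 13 mm farther back than shut.
Start: joints at [-1.156, 0.353, 1.633, -0, 1.155, -0.002], TCP at [253.022, -571.496, 242.281] pointing down, gripper open.
Joint ranges: [-2.63, 2.63], [-0.92, 2.1], [0.06, 2.66], [-1.3, 4.44], [0, 2.69], [-3.02, 3.02]. Speed limits (rad/s): [2.22, 2.22, 2.79, 3.14, 3.14, 3.14].

INTERFACE

Orientations are given as [roll, pitch, yaw] about the fixed x, y, z axes, in that order (R = Rz(yaw) Ry(pitch) Rx(roll)).
In Python, from rig import r, cams, order gives the robot as it stands. The module is installed in compiled form; this text tells all that it offers.
- The arm moves only by the shell command python3 -m crank 'ROWS' [FORCE]. ROWS is JSON, a list of rows, each a list of 7 numbers: the turn, a rotation vector about the tool's x, y, z in degrees, then the shift along the tool's x, y, z in cm, then the opening, from -1 (shut) to 1 (fully open). A call has exactly 10 rows; each row shifts and turns the pose as measured when the row begins, along the tool's axes as they then stand; what a row does not reach is not made up. A row lasts 1/12 s, in which the tool goes at most 41.7 mm and 7.16 degrees, less where a joint would pass 70% of its speed; a pose out of reach is approached as far as the arm can. A call with a gripper value outside its range is refused whole. The fingers move at their own pace and stop on an object; FORCE is the grip in N (left out, the last holds). Time passes only in rows, so rows that do not move let the fingers close, or fill a call up. It gives the time, the measured TCP pose, the force and the opening at its end, in the units of the state.
- r.sense(): the state, without advancing time (a new reading comes with each control period).
- cams.grab_frame(name): name is "side" or "top" or "wrist"; returns the picture (480x640x3 uint8, blue, green, red); there is no depth.
- cams.camera_info(name): a dict with "intrinsics" (3x3 intrinsics, pixels), "view" (4x4, takes a point from world to camera coordinates); the wrist camera has in their place "hand_eye" (4x4, takes a point from camera to tool coordinates, whose origin is the TCP and whose axes are the tool frame's). Camera axes: x right, y up, looking along -z (the intrinsics and any distortion apply to the point x, -y, -z); pixel columns grow to the right and rows downward; lengths in mm; the calibration is good to about 2 mm. A picture is of the moment at which its call begins: read the wrist's pose just before it. camera_info takes no time and is no camera call.
- order.sign_off(): hands the job in, once; it reports no verdict.
The state is a dict: "clock": time; "qpos": joint angles; "qvel": joint speeds; "joint_efforts": joint torques, N m; "eef_pos": TCP position; "tcp_rot": TCP orientation; "contact_force": force on the tool from outside, world axes, zero at the start; "wrist_torque": the same for the moment, N m; "opening": opening from 0.0 (shut) to 1.0 (fully open).
Only numpy, scipy, OpenCV 4.12 (cv2) and the standard library are available. Lean on these libraries where they do the work, as an engineer would, in place of code of your own. Each camera call takes 0.05 s, during which the arm holds its last target.

## Working session

There is one attempt and no reset: what is moved stays moved. The work goes in short steps, Python scripts to look and compute and a shell command to move; the robot and the scene stay as the last step left them, time stands still between calls to the robot, and variables do not carry over. Pictures are saved under pics/ and viewed, and the job is handed in when it is done.

```bash
mkdir -p pics; python3 - <<'E'
from rig import r,cams,order
import cv2,numpy as np
s=r.sense(); print(s, r.nose_length)
for n in ["side","top","wrist"]:
    im=cams.grab_frame(n); cv2.imwrite(f"pics/{n}0.png",im)
    print(n,{k:np.round(np.array(v),4).tolist() if not isinstance(v,str) else v for k,v in cams.camera_info(n).items()})
E
```

```text
{'clock': 0.0, 'qpos': array([-1.15640817e+00,  3.53653617e-01,  1.63417937e+00,  3.36990093e-06,
        1.15519316e+00, -2.41131950e-03]), 'qvel': array([ 0.001337  ,  0.00104993, -0.0002322 , -0.00142947, -0.00134291,
        0.00040024]), 'joint_efforts': array([ 1.84504570e-03, -6.05237460e+01, -3.42065477e+01,  3.62529454e-05,
        9.09636612e-03,  1.20738005e-05]), 'eef_pos': array([ 252.82153794, -571.05144927,  241.53890094]), 'tcp_rot': array([-1.57078979e+00,  1.43347950e-03, -1.15399820e+00]), 'contact_force': array([-0.18243074,  0.329479  ,  0.82243246]), 'wrist_torque': array([-0.00386919, -0.01893621, -0.02287572]), 'opening': 1.0006839292213225} 11.0
side {'intrinsics': [[617.6662, 0.0, 310.4965], [0.0, 617.6662, 235.2136], [0.0, 0.0, 1.0]], 'view': [[-0.9632, -0.2688, 0.0014, 575.2902], [0.179, -0.6373, 0.7495, -153.1997], [-0.2006, 0.7222, 0.662, -1102.9982], [0.0, 0.0, 0.0, 1.0]]}
top {'intrinsics': [[449.2679, 0.0, 319.7706], [0.0, 449.2679, 234.9835], [0.0, 0.0, 1.0]], 'view': [[0.0059, -0.9993, 0.0367, 17.7921], [0.986, 0.0119, 0.1661, -596.7394], [-0.1664, 0.0352, 0.9854, -889.4005], [0.0, 0.0, 0.0, 1.0]]}
wrist {'intrinsics': [[341.3739, 0.0, 315.1219], [0.0, 341.3739, 240.0739], [0.0, 0.0, 1.0]], 'hand_eye': [[1.0, 0.0008, -0.0015, 0.0644], [-0.0017, 0.2682, -0.9634, -132.1827], [-0.0003, 0.9634, 0.2682, 68.7753], [0.0, 0.0, 0.0, 1.0]]}
```

View pics/top0.png

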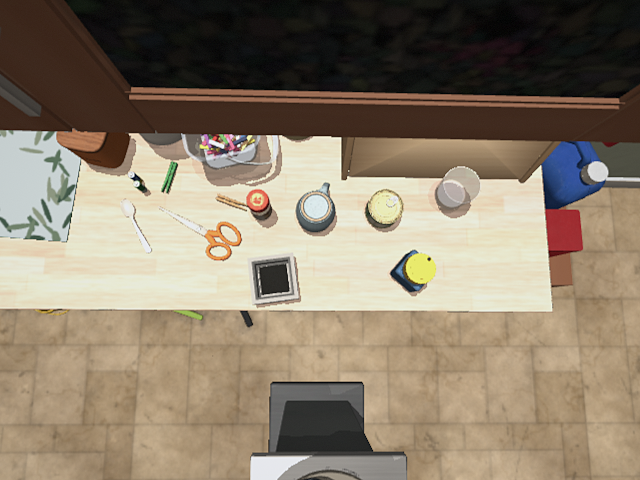

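View pics/side0.png

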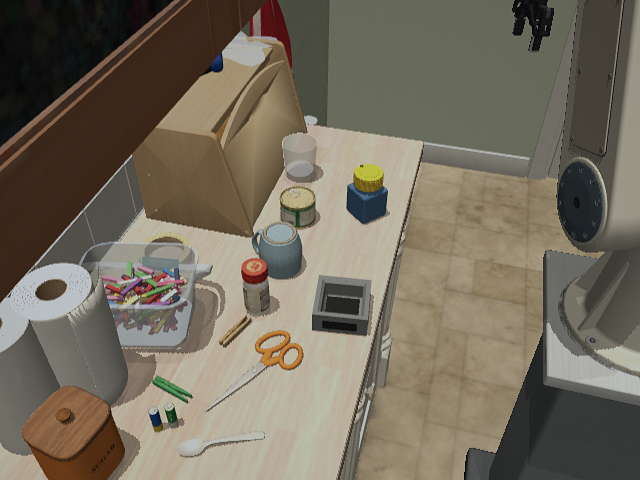

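View pics/wrist0.png

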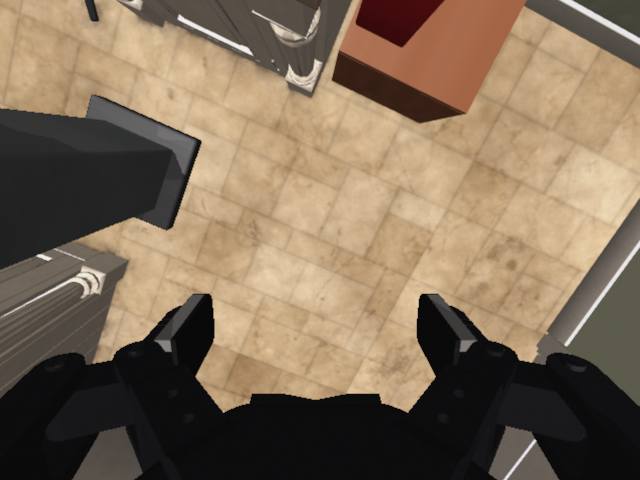

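```bash
cat > h.py <<'E'
from rig import r,cams,order
import cv2,numpy as np
from scipy.spatial.transform import Rotation as Ro
def tcp(s=None):
    s=s or r.sense(); T=np.eye(4); T[:3,:3]=Ro.from_euler('xyz',s['tcp_rot']).as_matrix(); T[:3,3]=s['eef_pos']; return T
def cam(n,T=None):
    i=cams.camera_info(n); K=np.array(i['intrinsics'])
    if n=='wrist': V=np.linalg.inv((tcp() if T is None else T)@np.array(i['hand_eye']))
    else: V=np.array(i['view'])
    return K,V
def ray(uv,KV):
    K,V=KV; p=np.linalg.inv(K)@[uv[0],uv[1],1]; d=np.array([p[0],-p[1],-1.]); C=np.linalg.inv(V)
    d=C[:3,:3]@d; return C[:3,3],d/np.linalg.norm(d)
def onz(uv,KV,z):
    o,d=ray(uv,KV); return o+d*(z-o[2])/d[2]
def proj(P,KV):
    K,V=KV; p=V[:3,:3]@np.asarray(P)+V[:3,3]; q=K@[p[0],-p[1],-p[2]]; return q[:2]/q[2]
def tri(rays):
    A=sum(np.eye(3)-np.outer(d,d) for o,d in rays); b=sum((np.eye(3)-np.outer(d,d))@o for o,d in rays); return np.linalg.solve(A,b)
def show(n,tag,box=None,sc=1):
    T=tcp(); im=cams.grab_frame(n); 
    v=im if box is None else cv2.resize(im[box[1]:box[3],box[0]:box[2]],None,fx=sc,fy=sc,interpolation=cv2.INTER_CUBIC)
    cv2.imwrite(f'pics/{tag}.png',v); np.save(f'pics/{tag}.npy',im); np.save(f'pics/{tag}_T.npy',T); return im,T
E
python3 - <<'E'
from h import *
for n,b in (('top',(220,230,470,310)),('side',(300,150,400,340))):
    im=cv2.imread(f'pics/{n}0.png'); cv2.imwrite(f'pics/{n}0c.png',cv2.resize(im[b[1]:b[3],b[0]:b[2]],None,fx=3,fy=3,interpolation=cv2.INTER_NEAREST))
    h=cv2.cvtColor(im,cv2.COLOR_BGR2HSV); m=cv2.inRange(h,(24,130,110),(36,255,255))
    c=max(cv2.findContours(m,0,2)[0],key=cv2.contourArea); print(n,cv2.contourArea(c),cv2.boundingRect(c),cv2.minEnclosingCircle(c))
    x,y,w,hh=cv2.boundingRect(c)
    (u,v),_=cv2.minEnclosingCircle(c)
    if n=='top':
        print('lid via z107',onz((u,v),cam(n),107),'z92',onz((u,v),cam(n),92.5))
    sub=im[y:y+hh,x:x+w].astype(int).sum(2); fm=cv2.fillPoly(np.zeros(im.shape[:2],np.uint8),[cv2.convexHull(c)],1)
    fm=cv2.erode(fm,np.ones((3,3)))
    ys,xs=np.where((im.astype(int).sum(2)<150)&(fm>0)); print('dot',xs.mean() if len(xs) else None,ys.mean() if len(xs) else None,len(xs))
E
```

```text
top 661.5 (405, 254, 31, 30) ((419.6924133300781, 268.1582336425781), 15.454331398010254)
lid via z107 [ 523.54582032 -170.37340732  107.        ] z92 [ 524.9366476 -174.1592836   92.5      ]
dot 428.3333333333333 258.6666666666667 3
side 377.5 (354, 164, 30, 20) ((368.5, 173.0), 14.637381553649902)
dot 362.0 166.0 1
```

View pics/top0c.png

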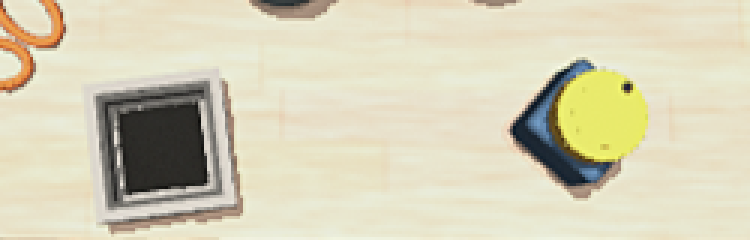

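View pics/side0c.png

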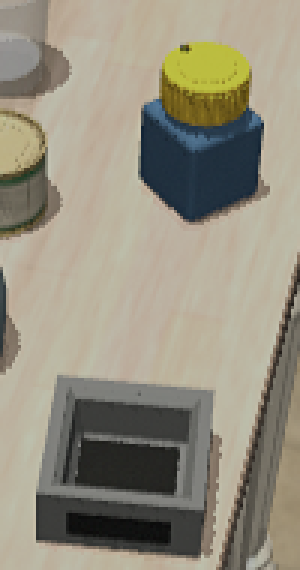

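```bash
python3 - <<'E'
from h import *
KV=cam('top')
c=onz((419.9,268.2),KV,107); d=onz((428.9,258.8),KV,107); print('lid',c,'dot',d, np.degrees(np.arctan2(*(d-c)[1::-1])),np.linalg.norm(d-c))
KS=cam('side'); print(np.round(proj(c,KS),1),np.round(proj(d,KS),1),'cam centre',np.round(np.linalg.inv(KV[1])[:3,3]))
print('tri dot',tri([ray((428.9,258.8),KV),ray((361.8,166),KS)]))
Q=[(219,68),(85,87),(104,224),(238,211)]
P=[onz((220+x/3,230+y/3),KV,43)[:2] for x,y in Q]; P=np.array(P); print(P.round(1),P.mean(0)); 
for i in range(4):
  e=P[(i+1)%4]-P[i]; print(np.linalg.norm(e),np.degrees(np.arctan2(e[1],e[0])))
Qi=[(205,100),(118,110),(125,195),(209,184)]
P=np.array([onz((220+x/3,230+y/3),KV,8)[:2] for x,y in Qi]); print(P.round(1),P.mean(0))
S=[(58,375),(214,392),(197,545-35),(36,512)]
P=np.array([onz((300+x/3,150+y/3),KS,43)[:2] for x,y in S]); print(P.round(1),P.mean(0))
for i in range(4):
  e=P[(i+1)%4]-P[i]; print(np.linalg.norm(e),np.degrees(np.arctan2(e[1],e[0])))
E
```

```text
lid [ 523.46794506 -170.77971153  107.        ] dot [ 542.10002055 -189.16295394  107.        ] -44.614838621376045 26.17437370383193
[367.9 171.7] [360.9 165.3] cam centre [440.  56. 975.]
tri dot [ 541.22276157 -189.75569026  105.23557663]
[[559.6  78.6]
 [545.4 170.9]
 [451.9 155. ]
 [461.2  64.1]] [504.50758131 117.13121108]
93.37017624359268 98.75640201486209
94.83769843115759 -170.3652449321172
91.4173907859257 -84.11943656121022
99.41502441166267 8.40247787964604
[[540.8  89.1]
 [533.  151.1]
 [472.7 144.5]
 [480.9  85.2]] [506.8427718  117.49256951]
[[558.   80.9]
 [463.7  69.4]
 [454.6 163.5]
 [541.8 189.5]] [504.51572047 125.83542368]
95.0023182196923 -173.06225259185564
94.49822058429845 95.5507356786017
91.04305457833249 16.59447561100197
109.78250380658758 -81.51623012974656
```

```bash
python3 -m crank '[[0,0,0,-2.1,0,3.4,1],[0,0,0,-2.1,0,3.4,1],[0,0,0,-2.1,0,3.4,1],[0,0,0,-2.1,0,3.4,1],[0,0,0,-2.1,0,3.4,1],[0,0,0,-2.1,0,3.4,1],[0,0,0,-2.1,0,3.4,1],[0,0,0,-2.1,0,3.4,1],[0,0,0,-2.1,0,3.4,1],[0,0,0,-2.1,0,3.4,1]]' 60; python3 -c "
from h import *
s=r.sense();print(s['clock'],s['qpos'].round(2),s['eef_pos'].round(1),np.degrees(s['tcp_rot']).round(1))"
```

```text
clock: 0.98
eef_pos: [482.3, -234.5, 239.0]
tcp_rot: [-1.573, 0.001, -1.166]
contact_force: [1.4, 0.0, -0.1]
opening: 1.0
0.9833 [-0.45  0.22  1.82 -0.    1.1   0.71] [ 482.3 -234.5  239. ] [-90.1   0.  -66.8]
```

```bash
python3 -m crank '[[0,0,0,-1.4,2,2.1,1],[0,0,0,-1.4,2,2.1,1],[0,0,0,-1.4,2,2.1,1],[0,5.8,0,0,0,0,1],[0,5.8,0,0,0,0,1],[0,5.8,0,0,0,0,1],[0,5.8,0,0,0,0,1],[0,0,0,0,0,0,1],[0,0,0,0,0,0,1],[0,0,0,0,0,0,1]]'; python3 - <<'E'
from h import *
im,T=show('wrist','w1'); KV=cam('wrist',T); print(T.round(3))
for p in [(523.5,-170.8,107),(541.5,-189.4,107)]: print(proj(p,KV))
E
```

```text
clock: 1.82
eef_pos: [529.3, -158.0, 174.8]
tcp_rot: [-1.574, 0.001, -1.572]
contact_force: [0.7, 0.9, 0.4]
opening: 1.0
[[-1.00000e-03 -3.00000e-03  1.00000e+00  5.29327e+02]
 [-1.00000e+00  1.00000e-03 -1.00000e-03 -1.57981e+02]
 [-1.00000e-03 -1.00000e+00 -3.00000e-03  1.74804e+02]
 [ 0.00000e+00  0.00000e+00  0.00000e+00  1.00000e+00]]
[335.82779879 269.17558929]
[366.83081704 241.33339444]
```

View pics/w1.png

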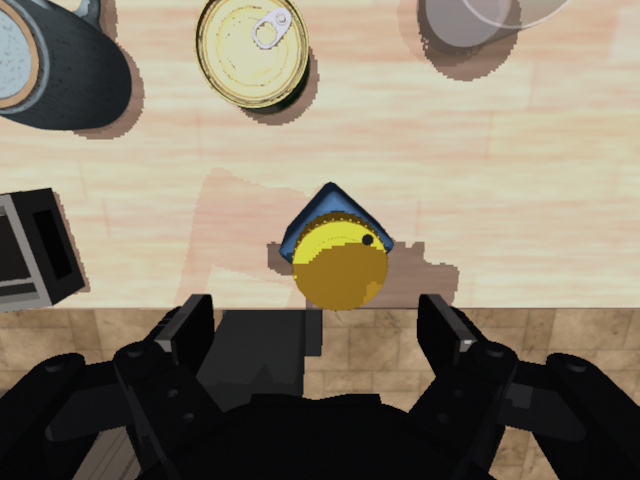

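```bash
python3 - <<'E'
from h import *
im=np.load('pics/w1.npy'); T=np.load('pics/w1_T.npy'); KV=cam('wrist',T)
h=cv2.cvtColor(im,cv2.COLOR_BGR2HSV); m=cv2.inRange(h,(16,180,90),(36,255,255)); m[:200]=0
c=max(cv2.findContours(m,0,1)[0],key=cv2.contourArea); print(cv2.boundingRect(c))
# rectify onto plane z=107 and fit circle on lower part
p=np.array([onz((q[0][0]+0.,q[0][1]+0.),KV,107)[:2] for q in c])
v=c[:,0,1]; q=p[v>245]
A=np.c_[2*q,np.ones(len(q))]; s=np.linalg.lstsq(A,(q**2).sum(1),rcond=None)[0]; print('centre',s[:2],'R',np.sqrt(s[2]+s[0]**2+s[1]**2))
m2=((im.astype(int).sum(2)<120)).astype(np.uint8); m2[:225]=0;m2[255:]=0;m2[:,:355]=0;m2[:,380:]=0
ys,xs=np.where(m2); d=onz((xs.mean(),ys.mean()),KV,107); print(xs.mean(),ys.mean(),len(xs),d); 
e=d[:2]-s[:2]; print(np.hypot(*e),np.degrees(np.arctan2(e[1],e[0])))
# jar shoulder far corner
for uv in [(331,183),(281,253),(394,243)]: print(onz(uv,KV,70))
E
```

```text
(292, 218, 95, 93)
centre [ 525.22725171 -173.03903876] R 29.231269699584853
368.59090909090907 237.4318181818182 88 [ 543.95908006 -190.37093375  107.        ]
25.52010927158479 -42.77698990947047
[ 572.73541917 -168.90254145   70.        ]
[ 522.21933886 -133.04141326   70.        ]
[ 529.67161927 -214.8672091    70.        ]
```

```bash
python3 - <<'E'
from h import *
im=np.load('pics/w1.npy'); cv2.imwrite('pics/w1c.png',cv2.resize(im[170:320,265:415],None,fx=4,fy=4,interpolation=cv2.INTER_NEAREST))
t=cv2.imread('pics/top0.png'); cv2.imwrite('pics/t0d.png',cv2.resize(t[240:300,385:445],None,fx=8,fy=8,interpolation=cv2.INTER_NEAREST))
E
```

```text
(no output)
```

View pics/w1c.png

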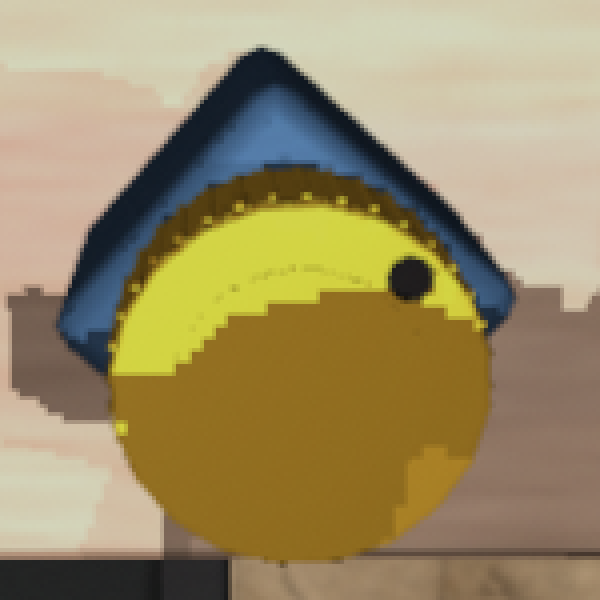

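View pics/t0d.png

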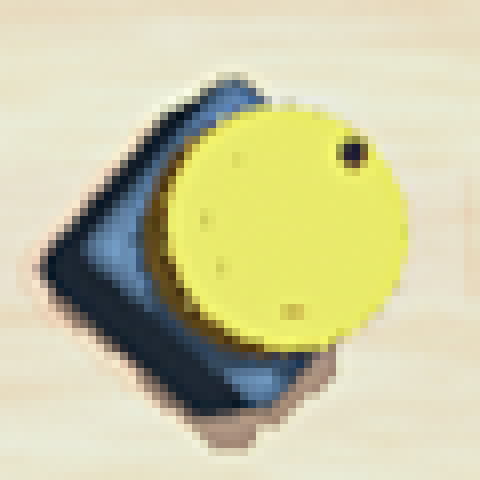

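```bash
python3 -m crank '[[0.2,0,0,1.0,0,-0.3,1],[0,0,0,0.5,1.5,-0.1,1],[0,0,0,0,2,0,1],[0,0,0,0,2,0,1],[0,0,0,0,2,0,1],[0,0,0,0,1,0,1],[0,0,0,0,0.5,0,1],[0,0,0,0,0,0,1],[0,0,0,0,0,0,1],[0,0,0,0,0,0,1]]'; python3 - <<'E'
from h import *
im,T=show('wrist','w2'); print(T.round(3))
E
```

```text
clock: 2.7
eef_pos: [526.3, -180.2, 85.1]
tcp_rot: [-1.563, -0.002, -1.561]
contact_force: [-0.2, 0.0, -0.1]
opening: 1.006
[[ 1.00000e-02  8.00000e-03  1.00000e+00  5.26349e+02]
 [-1.00000e+00 -2.00000e-03  1.00000e-02 -1.80185e+02]
 [ 2.00000e-03 -1.00000e+00  8.00000e-03  8.50620e+01]
 [ 0.00000e+00  0.00000e+00  0.00000e+00  1.00000e+00]]
```

View pics/w2.png

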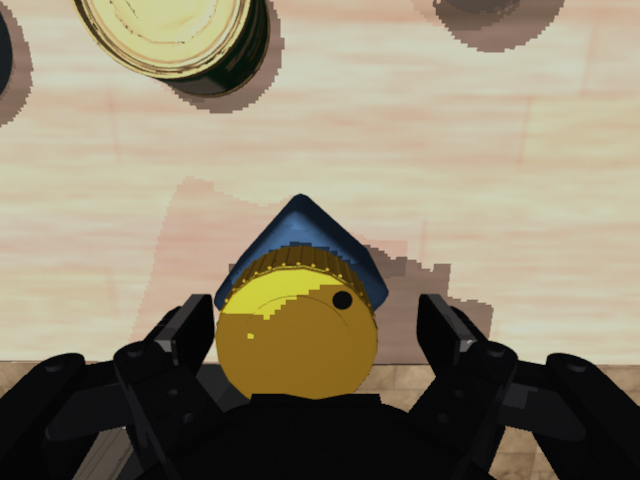

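```bash
python3 - <<'E'
from h import *
im=np.load('pics/w2.npy'); T=np.load('pics/w2_T.npy'); KV=cam('wrist',T)
h=cv2.cvtColor(im,cv2.COLOR_BGR2HSV); m=cv2.inRange(h,(16,180,90),(36,255,255)); m[:230]=0; m[390:]=0
c=max(cv2.findContours(m,0,1)[0],key=cv2.contourArea); print(cv2.boundingRect(c))
p=np.array([onz(q[0],KV,107)[:2] for q in c]); v=c[:,0,1]; q=p[(v>300)&(v<386)]
A=np.c_[2*q,np.ones(len(q))]; s=np.linalg.lstsq(A,(q**2).sum(1),rcond=None)[0]; print('centre',s[:2],'R',np.sqrt(s[2]+s[0]**2+s[1]**2))
m2=((im.astype(int).sum(2)<120)).astype(np.uint8); w=np.zeros_like(m2); w[285:315,326:358]=1; m2*=w
ys,xs=np.where(m2); d=onz((xs.mean(),ys.mean()),KV,107); print(xs.mean(),ys.mean(),len(xs),d)
for cc in (s[:2],np.array([525.2,-173.2])):
  e=d[:2]-cc; print(np.hypot(*e),np.degrees(np.arctan2(e[1],e[0])))
cv2.imwrite('pics/w2c.png',cv2.resize(im[180:330,200:400],None,fx=4,fy=4,interpolation=cv2.INTER_NEAREST))
E
```

```text
(216, 262, 161, 128)
centre [ 524.89669694 -173.03732985] R 29.287640463382775
342.73720136518773 298.9522184300341 293 [ 542.80546658 -189.65620118  107.        ]
24.43176035695498 -42.860514816954186
24.098942105439296 -43.067531909378076
```

View pics/w2c.png

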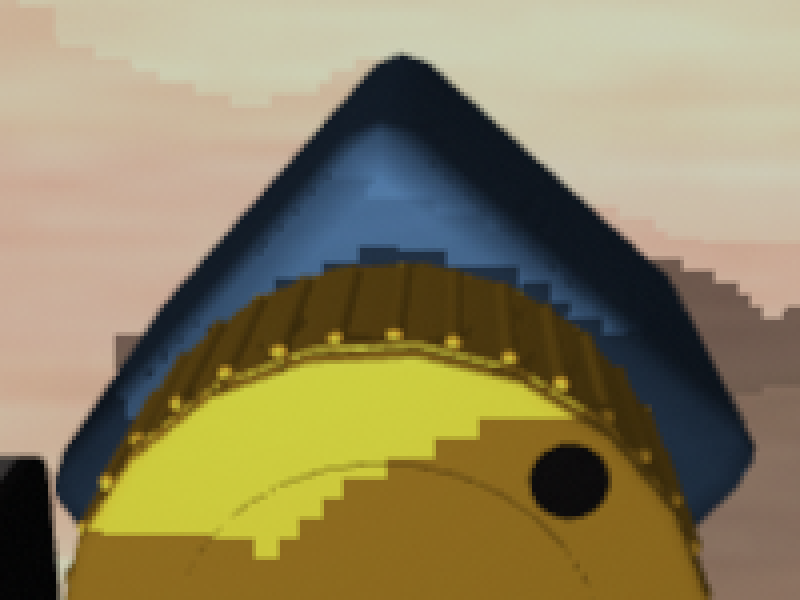

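```bash
python3 - <<'E'
from h import *
T=np.load('pics/w2_T.npy'); KV=cam('wrist',T)
f=lambda x,y,z:onz((200+x/4,180+y/4),KV,z)[:2]
for a,b in (((360,78),(170,298)),((440,72),(650,255))):
    e=f(*b,0)-f(*a,0); print(f(*a,0),f(*b,0),np.degrees(np.arctan2(e[1],e[0])))
print(f(60,470,70),f(752,450,70))
E
```

```text
[ 562.19371712 -164.00362192] [ 525.04193393 -131.94331759] 139.20729586561012
[ 563.27363371 -176.79849655] [ 533.19452739 -211.7742469 ] -130.69549433719826
[ 525.95915292 -133.23308785] [ 529.15743955 -214.28352863]
```

```bash
python3 -m crank '[[-0.4,0,0,-0.6,0.3,-0.1,1],[0,0,0,0,0,0,1],[0,0,0,0,0,0,-1],[0,0,0,0,0,0,-1],[0,0,0,0,0,0,-1],[0,0,0,0,0,0,-1],[0,0,0,0,0,0,-1],[0,0,0,0,0,0,-1],[0,0,0,0,0,0,-1],[0,0,0,0,0,0,-1]]' 60; python3 - <<'E'
from h import *
im,T=show('wrist','w3'); print(T.round(3)); s=r.sense(); print(s['contact_force'],s['wrist_torque'])
E
```

```text
clock: 3.58
eef_pos: [527.1, -173.2, 85.0]
tcp_rot: [-1.566, -0.003, -1.559]
contact_force: [-0.2, 0.6, 0.8]
opening: 0.687
[[ 1.10000e-02  5.00000e-03  1.00000e+00  5.27112e+02]
 [-1.00000e+00 -3.00000e-03  1.10000e-02 -1.73195e+02]
 [ 3.00000e-03 -1.00000e+00  5.00000e-03  8.50330e+01]
 [ 0.00000e+00  0.00000e+00  0.00000e+00  1.00000e+00]]
[-0.61646278  0.6989537   0.28233958] [ 0.03873405  0.03017296 -0.02831377]
```

View pics/w3.png

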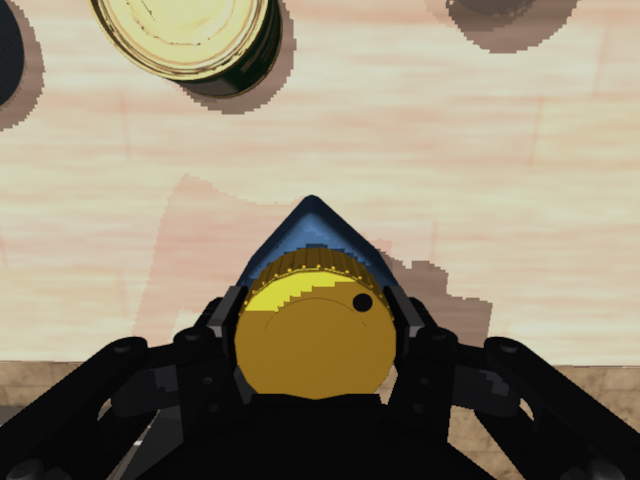

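```bash
python3 -m crank '[[0,0,0,0,-0.5,0,-1],[0,0,0,0,-1.5,0,-1],[0,0,0,0,-1.5,0,-1],[0,0,0,0,-1.5,0,-1],[0,0,0,0,-1.5,0,-1],[0,0,0,0,-1.5,0,-1],[0,0,0,0,0,0,-1],[0,0,0,0,0,0,-1],[0,0,0,0,0,0,-1],[0,0,0,0,0,0,-1]]'; python3 - <<'E'
from h import *
im,T=show('side','s4'); print(T.round(3)); s=r.sense(); print(s['contact_force'],s['wrist_torque'],np.degrees(s['tcp_rot']))
im,T=show('wrist','w4')
E
```

```text
clock: 4.47
eef_pos: [522.7, -172.3, 165.2]
tcp_rot: [-1.574, -0.001, -1.56]
contact_force: [0.8, -1.1, -3.6]
opening: 0.69
[[ 1.10000e-02 -3.00000e-03  1.00000e+00  5.22718e+02]
 [-1.00000e+00 -1.00000e-03  1.10000e-02 -1.72267e+02]
 [ 1.00000e-03 -1.00000e+00 -3.00000e-03  1.65196e+02]
 [ 0.00000e+00  0.00000e+00  0.00000e+00  1.00000e+00]]
[-0.26035187  0.59598864 -3.88949336] [-0.03593008 -0.01922469 -0.0099414 ] [-9.02267448e+01 -4.70748097e-02 -8.93674538e+01]
```

View pics/s4.png

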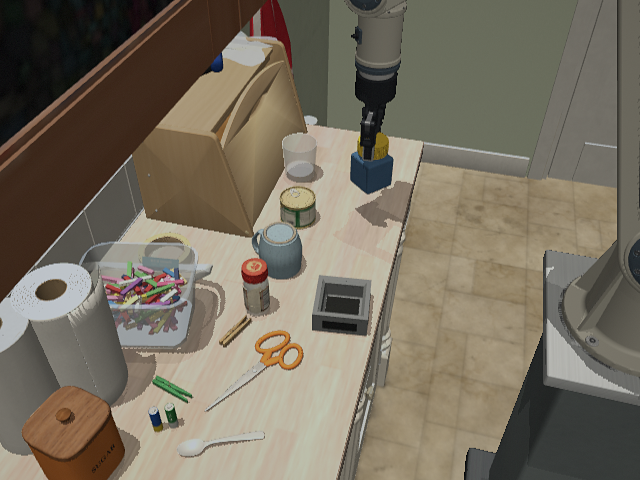

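View pics/w4.png

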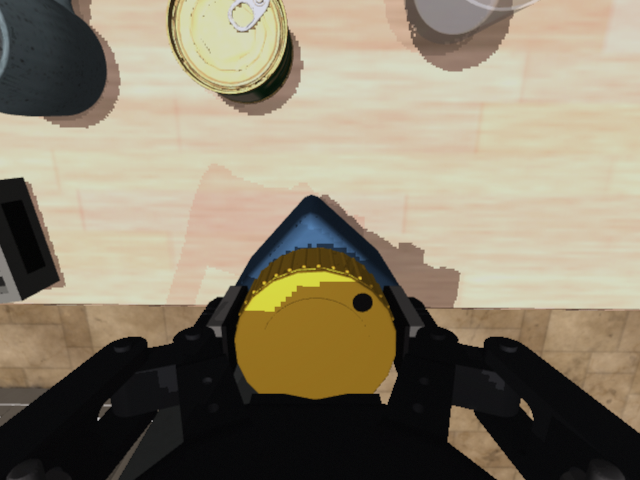

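```bash
python3 -m crank '[[0,0,0,-3,0,-0.4,-1],[0,0,0,-4,0,-0.5,-1],[0,0,0,-4,0,-0.5,-1],[0,0,0,-4,0,-0.5,-1],[0,6,0,0,0,0,-1],[0,7,0,0,0,0,-1],[0,7,0,0,0,0,-1],[0,7,0,0,0,0,-1],[0,7,0,0,0,0,-1],[0,0,0,0,0,0,-1]]'; python3 - <<'E'
from h import *
im,T=show('wrist','w5'); print(T.round(3),np.degrees(r.sense()['tcp_rot']))
im,T=show('top','t5')
E
```

```text
clock: 5.4
eef_pos: [498.0, -14.9, 158.2]
tcp_rot: [-1.581, -0.008, -2.176]
contact_force: [-0.5, 1.2, -3.8]
opening: 0.688
[[-5.69000e-01 -1.30000e-02  8.22000e-01  4.98036e+02]
 [-8.22000e-01 -1.00000e-03 -5.69000e-01 -1.48540e+01]
 [ 8.00000e-03 -1.00000e+00 -1.00000e-02  1.58234e+02]
 [ 0.00000e+00  0.00000e+00  0.00000e+00  1.00000e+00]] [ -90.58999853   -0.44306809 -124.29044849]
```

View pics/w5.png

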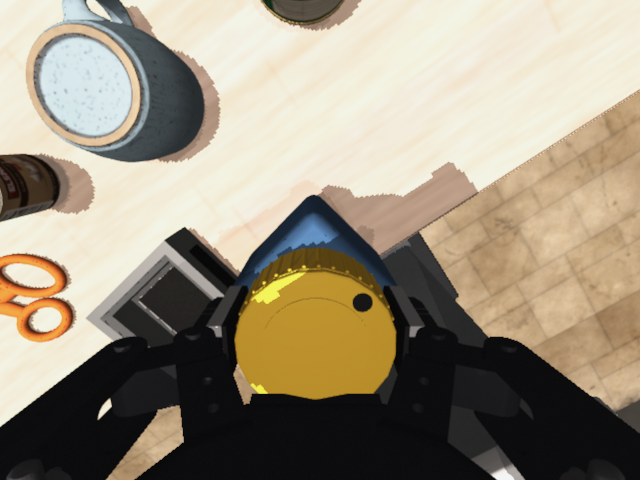

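View pics/t5.png

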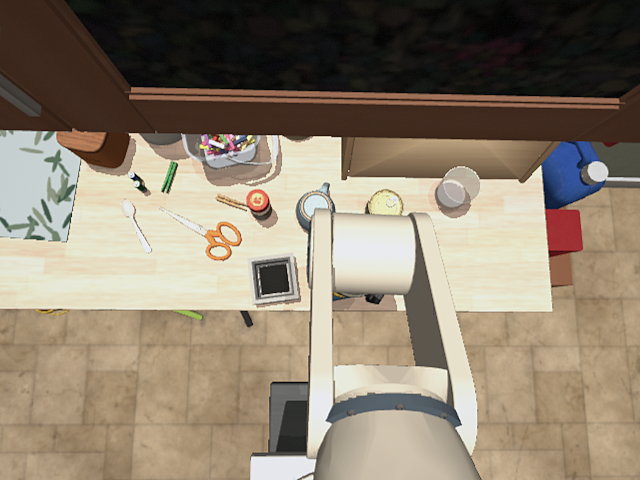

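```bash
python3 - <<'E'
from h import *
im=np.load('pics/w5.npy'); cv2.imwrite('pics/w5c.png',cv2.resize(im[220:400,70:270],None,fx=4,fy=4,interpolation=cv2.INTER_NEAREST)[:600])
E
```

```text
(no output)
```

View pics/w5c.png

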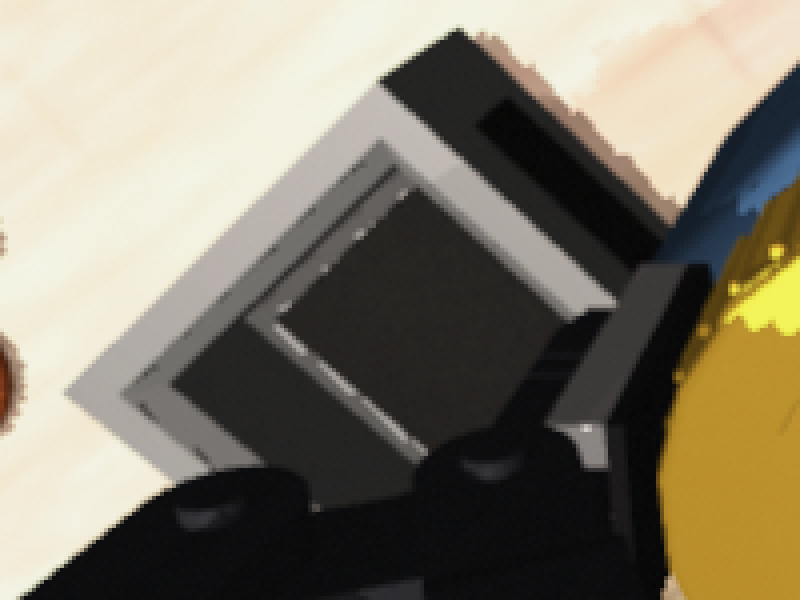

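```bash
cat > b5.py <<'E'
from h import *
T=np.load('pics/w5_T.npy'); KV=cam('wrist',T)
f=lambda x,y,z=43:onz((70+(x-1.5)/4,220+(y-1.5)/4),KV,z)[:2]
A,B=f(381,84),f(66,391); C=f(615,302); D=f(185,487)
a=lambda e:np.degrees(np.arctan2(e[1],e[0]))
print(A,B,np.linalg.norm(A-B),a(B-A)-90,a(C-A)+0,a(D-B))
y0=np.mean([a(B-A)-90,a(A-C),a(B-D)]); print('yaw',y0)
u=np.array([np.cos(np.radians(y0)),np.sin(np.radians(y0))]); v=np.array([-u[1],u[0]])
# A is +x,-y corner, B +x,+y corner
print('centre',(A+B)/2-48*u, 'foot',f(462,31,0), A)
# inner pocket floor corner (z=8)?: pocket far corners
print(f(410,188,8),f(280,318,8))
E
python3 b5.py
```

```text
[560.77816015  78.28129601] [548.52181907 172.64539102] 95.15671454799019 7.400349289627627 -172.59749053759123 -172.13931752977263
yaw 7.554513740754594
centre [507.06661884 119.15281051] foot [560.55566414  78.76633974] [560.77816015  78.28129601]
[539.95168884 107.64770594] [533.07845574 152.27097544]
```

```bash
python3 -m crank '[[0,0,0,-2,0,-1.2,-1],[0,0,0,-3,0,-1.7,-1],[0,0,0,-3,0,-1.7,-1],[0,0,0,-2.5,0,-1.4,-1],[0.6,6,0.4,0,0,0,-1],[0,0,0,0,0,0,-1],[0,0,0,0,0,0,-1],[0,0,0,0,0,0,-1],[0,0,0,0,0,0,-1],[0,0,0,0,0,0,-1]]'; cat > st.py <<'E'
from h import *
import sys
s=r.sense(); T=tcp(s); g=[float(a) for a in sys.argv[1:5]] if len(sys.argv)>4 else None
print(s['clock'],s['eef_pos'].round(1),np.degrees(s['tcp_rot']).round(2),'op',round(s['opening'],3),'F',s['contact_force'].round(1),'M',s['wrist_torque'].round(2),'q6',s['qpos'][5].round(2),'yax',T[:3,1].round(4))
o=T[:3,:3]@np.array([-0.2,0,-2.2]); c=s['eef_pos']+o; c[2]+=7.5; print('lid mid est',c.round(1))
if g:
  d=np.array([g[0],g[1],g[2]])-c; print('tool shift mm',(T[:3,:3].T@d).round(1),'yaw add',round(g[3]-np.degrees(s['tcp_rot'][2]),1))
E
python3 st.py 506.8 118.8 150 -130.3
```

```text
clock: 6.33
eef_pos: [507.0, 107.6, 156.4]
tcp_rot: [-1.571, -0.003, -2.237]
contact_force: [0.2, 0.4, -4.6]
opening: 0.688
6.3333 [507.  107.6 156.4] [ -90.01   -0.16 -128.15] op 0.688 F [ 0.2  0.4 -4.6] M [ 0.   -0.02 -0.03] q6 2.45 yax [-0.0019 -0.0022 -1.    ]
lid mid est [505.4 109.1 163.9]
tool shift mm [-8.5 13.9 -4.9] yaw add -2.1
```

```bash
python3 -m crank '[[0,2.1,0.2,-0.9,0,-0.5,-1],[0,0,0,0,0.8,0,-1],[0,0,0,0,0.8,0,-1],[0,0,0,0,0,0,-1],[0,0,0,0,0,0,-1],[0,0,0,0,0,0,-1],[0,0,0,0,0,0,-1],[0,0,0,0,0,0,-1],[0,0,0,0,0,0,-1],[0,0,0,0,0,0,-1]]'; python3 st.py 506.8 118.8 130 -130.3;  python3 - <<'E'
from h import *
im,T=show('wrist','w6'); im,T=show('side','s6',(270,220,420,345),5)
E
```

```text
clock: 7.17
eef_pos: [508.2, 113.4, 138.1]
tcp_rot: [-1.572, -0.002, -2.269]
contact_force: [-0.3, 0.0, -4.5]
opening: 0.687
7.1667 [508.2 113.4 138.1] [-9.004e+01 -1.100e-01 -1.300e+02] op 0.687 F [-0.3  0.  -4.5] M [-0.02 -0.   -0.01] q6 2.49 yax [-0.0018 -0.001  -1.    ]
lid mid est [506.7 115.  145.6]
tool shift mm [-3.  15.6 -2.4] yaw add -0.3
```

View pics/w6.png

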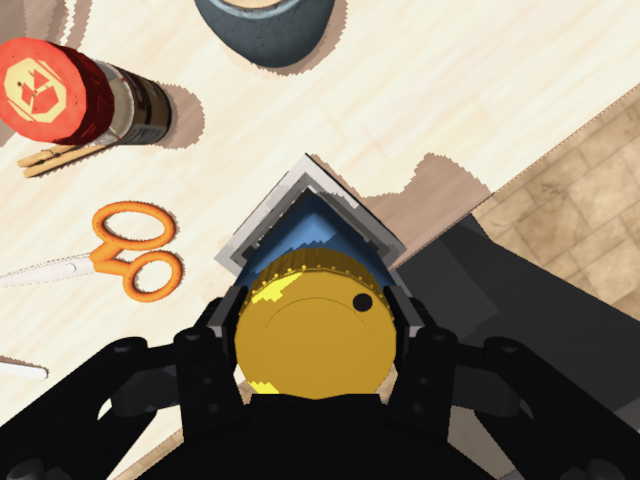

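View pics/s6.png

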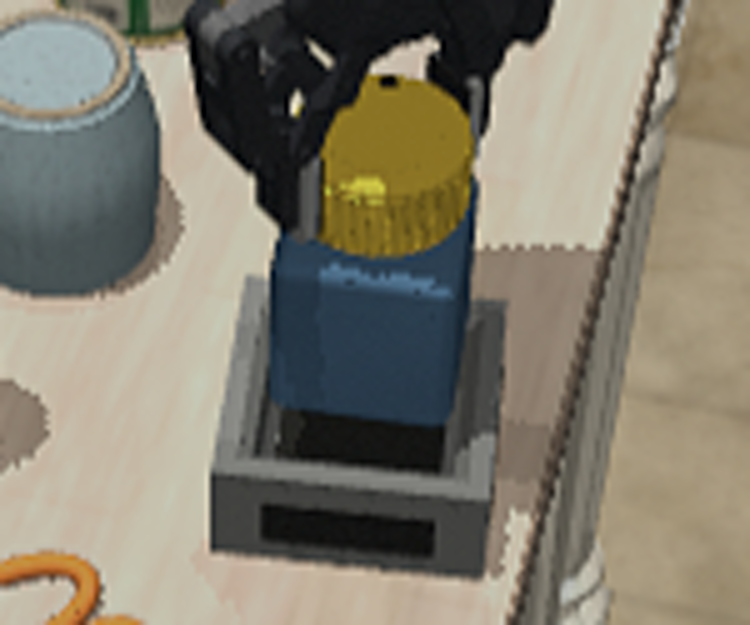

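```bash
python3 - <<'E'
from h import *
im=np.load('pics/w6.npy'); cv2.imwrite('pics/w6c.png',cv2.resize(im[145:275,205:415],None,fx=3.8,fy=3.8,interpolation=cv2.INTER_NEAREST))
E
```

```text
(no output)
```

View pics/w6c.png

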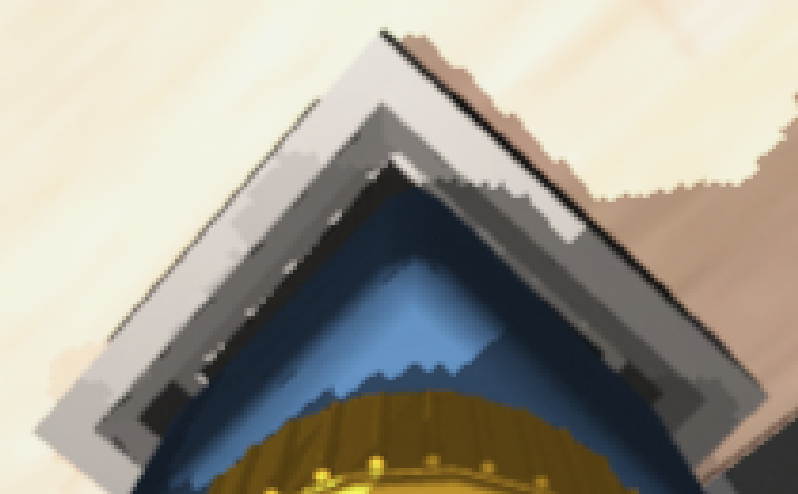

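```bash
python3 - <<'E'
from h import *
T=np.load('pics/w6_T.npy'); KV=cam('wrist',T)
f=lambda x,y,z=43:onz((205+(x-1.5)/3.8,145+(y-1.5)/3.8),KV,z)[:2]
a=lambda e:np.degrees(np.arctan2(e[1],e[0]))
A,L,R=f(383,35),f(35,432),f(768,395)
print('A',A,'L',L,'R',R,np.linalg.norm(L-A),np.linalg.norm(R-A),a(L-A),a(R-A),'centre',(L+R)/2, a(L-R))
# jar bottom edges at z=53
p=[(375,210),(225,365)]; q=[(450,205),(630,375)]
for u,v in (p,q):
  e=f(*v,53)-f(*u,53); print(f(*u,53),f(*v,53),a(e))
E
```

```text
A [560.90039277  77.85611174] L [548.14788882 173.09734479] R [466.90302658  65.36084128] 96.09120058618416 94.82424074782735 97.62636586860067 -172.4279433337108 centre [507.5254577  119.22909304] 52.97979453830215
[540.05323273  97.06580878] [536.25018045 134.63932144] 95.7795841981684
[532.58456787  86.86363907] [489.49986672  81.83363837] -173.3410457267956
```

```bash
python3 -m crank '[[0,-0.8,0,-0.4,0,-0.2,-1],[0,0,0,-0.2,0,-0.1,-1],[0,0,0,0,0.6,0,-1],[0,0,0,0,0.4,0,-1],[0,0,0,0,0,0,-1],[0,0,0,0,0,0,-1],[0,0,0,0,0,0,-1],[0,0,0,0,0,0,-1],[0,0,0,0,0,0,-1],[0,0,0,0,0,0,-1]]'; python3 st.py 507.7 118.7 115 -129.5
```

```text
clock: 8.1
eef_pos: [510.8, 121.1, 127.8]
tcp_rot: [-1.57, -0.0, -2.253]
contact_force: [0.0, -0.1, -1.9]
opening: 0.69
8.1 [510.8 121.1 127.8] [-8.9970e+01 -3.0000e-02 -1.2908e+02] op 0.69 F [ 0.  -0.1 -1.9] M [0.05 0.01 0.04] q6 2.48 yax [ 1.e-04 -7.e-04 -1.e+00]
lid mid est [509.2 122.6 135.3]
tool shift mm [ 4.  20.3  1.3] yaw add -0.4
```

```bash
python3 -m crank '[[0,0,0,0.3,0,0.1,-1],[0,0,0,0,0,0,-1],[0,0,0,0,0,0,-1],[0,0,0,0,0,0,-1],[0,0,0,0,0,0,-1],[0,0,0,0,0,0,-1],[0,0,0,0,0,0,-1],[0,0,0,0,0,0,-1],[0,0,0,0,0,0,-1],[0,0,0,0,0,0,-1]]'; python3 st.py 507.7 118.7 115 -129.5
```

```text
clock: 8.93
eef_pos: [508.8, 117.6, 127.3]
tcp_rot: [-1.571, -0.001, -2.253]
contact_force: [0.7, 1.0, -3.3]
opening: 0.69
8.9333 [508.8 117.6 127.3] [-9.002e+01 -8.000e-02 -1.291e+02] op 0.69 F [ 0.7  1.  -3.3] M [0.02 0.   0.02] q6 2.48 yax [-1.2e-03 -9.0e-04 -1.0e+00]
lid mid est [507.3 119.1 134.8]
tool shift mm [ 0.  19.8  0.6] yaw add -0.4
```

Centred within about half a millimetre; lower into the pocket gently.

```bash
python3 -m crank '[[0,0,0,0,0.5,0,-1],[0,0,0,0,0.5,0,-1],[0,0,0,0,0.5,0,-1],[0,0,0,0,0.4,0,-1],[0,0,0,0,0.3,0,-1],[0,0,0,0,0,0,-1],[0,0,0,0,0,0,-1],[0,0,0,0,0,0,-1],[0,0,0,0,0,0,-1],[0,0,0,0,0,0,-1]]'; python3 st.py 507.7 118.7 100.5 -129.5
```

```text
clock: 9.77
eef_pos: [508.5, 117.5, 102.2]
tcp_rot: [-1.572, -0.002, -2.253]
contact_force: [0.1, 0.7, -3.1]
opening: 0.689
9.7667 [508.5 117.5 102.2] [ -90.07   -0.14 -129.1 ] op 0.689 F [ 0.1  0.7 -3.1] M [-0.05 -0.02 -0.02] q6 2.48 yax [-0.0024 -0.0011 -1.    ]
lid mid est [506.9 119.1 109.7]
tool shift mm [-0.2  9.2  0.9] yaw add -0.4
```

```bash
python3 -m crank '[[0,0,0,0,0.3,0.05,-1],[0,0,0,0,0.3,0,-1],[0,0,0,0,0.2,0,-1],[0,0,0,0,0.1,0,-1],[0,0,0,0,0,0,-1],[0,0,0,0,0,0,-1],[0,0,0,0,0,0,-1],[0,0,0,0,0,0,-1],[0,0,0,0,0,0,-1],[0,0,0,0,0,0,-1]]'; python3 st.py 507.7 118.7 100.5 -129.5
```

```text
clock: 10.6
eef_pos: [509.6, 117.4, 93.4]
tcp_rot: [-1.571, -0.001, -2.253]
contact_force: [-0.3, 0.8, -2.6]
opening: 0.685
10.6 [509.6 117.4  93.4] [-9.001e+01 -5.000e-02 -1.291e+02] op 0.685 F [-0.3  0.8 -2.6] M [-0.05  0.02 -0.01] q6 2.48 yax [-6.e-04 -6.e-04 -1.e+00]
lid mid est [508.  119.  100.9]
tool shift mm [ 0.4  0.4 -0.1] yaw add -0.4
```

```bash
python3 -m crank '[[0,0,0,0,0.2,0,-1],[0,0,0,0,0.2,0,-1],[0,0,0,0,0.2,0,-1],[0,0,0,0,0,0,-1],[0,0,0,0,0,0,-1],[0,0,0,0,0,0,-1],[0,0,0,0,0,0,-1],[0,0,0,0,0,0,-1],[0,0,0,0,0,0,-1],[0,0,0,0,0,0,-1]]'; python3 st.py 507.7 118.7 100.5 -129.5;  python3 - <<'E'
from h import *
im,T=show('wrist','w7'); im,T=show('side','s7',(270,220,420,345),5)
E
```

```text
clock: 11.43
eef_pos: [510.1, 118.2, 93.3]
tcp_rot: [-1.571, 0.001, -2.254]
contact_force: [-2.0, 0.4, 1.9]
opening: 0.685
11.4333 [510.1 118.2  93.3] [-9.0000e+01  5.0000e-02 -1.2912e+02] op 0.685 F [-2.   0.4  1.9] M [ 0.1   0.23 -0.01] q6 2.48 yax [ 6.e-04  7.e-04 -1.e+00]
lid mid est [508.5 119.7 100.8]
tool shift mm [1.3 0.3 0. ] yaw add -0.4
```

View pics/w7.png

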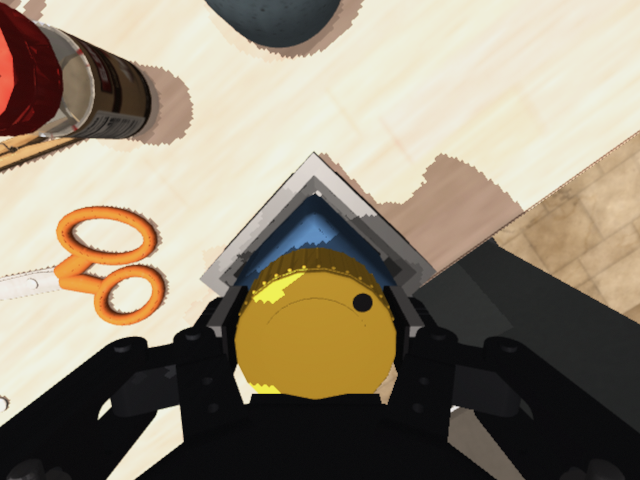

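View pics/s7.png

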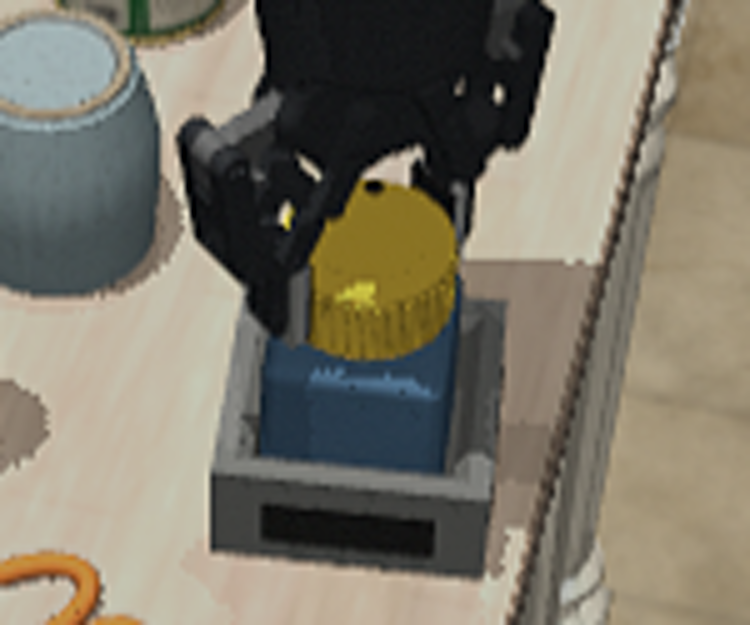

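```bash
python3 -m crank '[[0,-5,0,-0.02,0,0,-1],[0,-5,0,-0.02,-0.01,0,-1],[0,-5,0,-0.02,-0.01,0,-1],[0,-5,0,-0.02,-0.01,0,-1],[0,-5,0,-0.02,-0.01,0,-1],[0,-5,0,-0.02,-0.01,0,-1],[0,0,0,0,0,0,-1],[0,0,0,0,0,0,-1],[0,0,0,0,0,0,-1],[0,0,0,0,0,0,-1]]'; python3 st.py 507.7 118.7 100.5 -129.5;  python3 - <<'E'
from h import *
im,T=show('wrist','w8')
E
```

```text
clock: 12.37
eef_pos: [512.9, 119.4, 93.9]
tcp_rot: [-1.567, 0.002, -1.714]
contact_force: [-0.3, -0.1, -0.9]
opening: 0.69
12.3667 [512.9 119.4  93.9] [-89.76   0.1  -98.23] op 0.69 F [-0.3 -0.1 -0.9] M [ 0.02 -0.03  0.01] q6 1.94 yax [ 0.0044  0.0012 -1.    ]
lid mid est [510.7 119.9 101.4]
tool shift mm [ 1.7  0.8 -2.8] yaw add -31.3
```

View pics/w8.png

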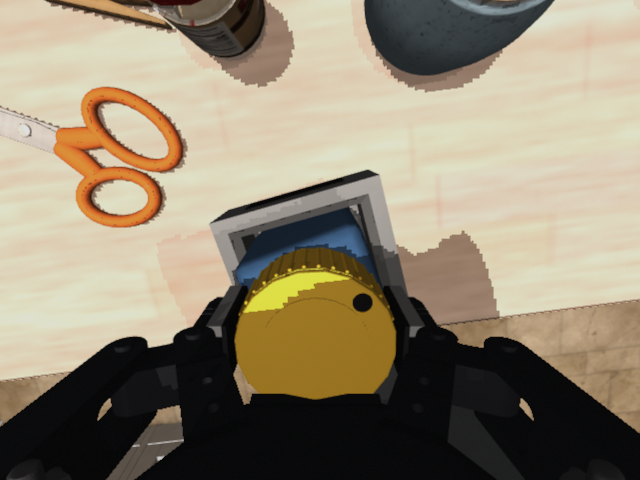

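```bash
python3 -m crank '[[0.2,-5,0,-0.02,-0.01,-0.08,-1],[0,-5,0,-0.02,-0.01,-0.05,-1],[0,-5,0,-0.02,-0.01,-0.02,-1],[0,-5,0,-0.02,-0.01,0,-1],[0,-5,0,-0.02,-0.01,0,-1],[0,-5,0,-0.02,-0.01,0,-1],[0,-5,0,0,0,0,-1],[0,0,0,0,0,0,-1],[0,0,0,0,0,0,-1],[0,0,0,0,0,0,-1]]'; python3 st.py 507.7 118.7 100.5 -129.5;  python3 - <<'E'
from h import *
im,T=show('wrist','w9'); im,T=show('side','s9',(270,220,420,345),5)
E
```

```text
clock: 13.25
eef_pos: [511.3, 121.8, 94.2]
tcp_rot: [-1.562, -0.001, -1.095]
contact_force: [-0.4, -0.3, -0.9]
opening: 0.683
13.25 [511.3 121.8  94.2] [-8.948e+01 -5.000e-02 -6.277e+01] op 0.683 F [-0.4 -0.3 -0.9] M [-0.03  0.06  0.02] q6 1.32 yax [ 0.0085  0.0034 -1.    ]
lid mid est [509.3 121.  101.6]
tool shift mm [ 1.3  1.1 -2.5] yaw add -66.7
```

View pics/w9.png

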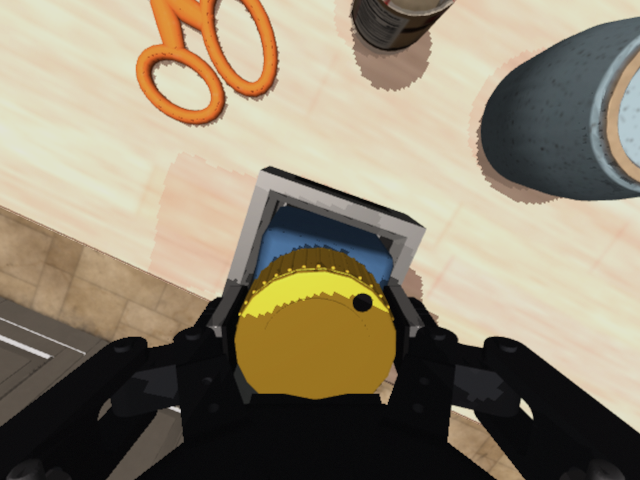

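View pics/s9.png

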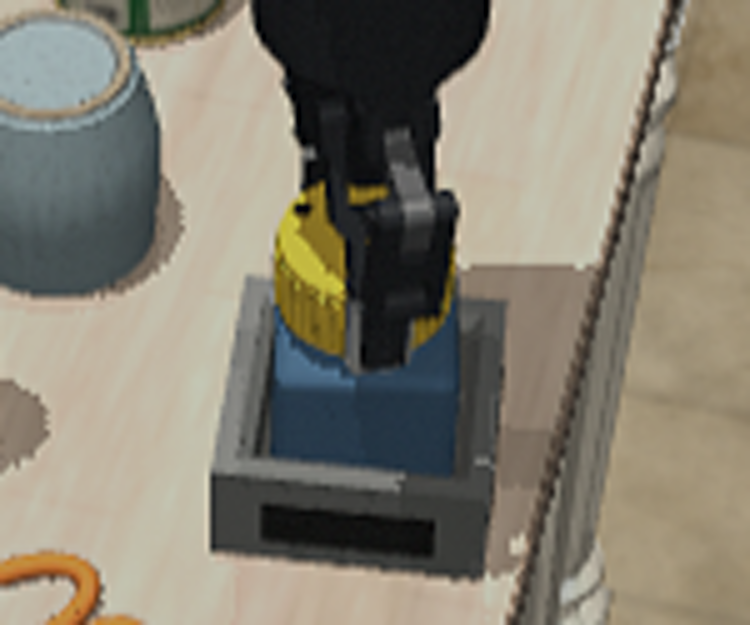

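```bash
python3 -m crank '[[-0.3,-5,0,-0.02,-0.01,0,-1],[-0.2,-5,0,-0.02,0,0,-1],[0,0,0,0,0,0,-1],[0,0,0,0,0,0,-1],[0,0,0,0,0,0,-1],[0,0,0,0,0,0,-1],[0,0,0,0,0,0,-1],[0,0,0,0,0,0,-1],[0,0,0,0,0,0,-1],[0,0,0,0,0,0,-1]]'; python3 st.py 507.7 118.7 100.5 -129.5
```

```text
clock: 14.18
eef_pos: [510.9, 121.8, 94.2]
tcp_rot: [-1.571, -0.002, -0.932]
contact_force: [-0.5, -1.1, 0.0]
opening: 0.692
14.1833 [510.9 121.8  94.2] [-9.002e+01 -9.000e-02 -5.341e+01] op 0.692 F [-0.5 -1.1  0. ] M [-0.01  0.12  0.01] q6 1.17 yax [ 7.0e-04 -1.5e-03 -1.0e+00]
lid mid est [509.  120.6 101.7]
tool shift mm [ 0.8  1.2 -2.2] yaw add -76.1
```

```bash
python3 -m crank '[[0,0,0,0,-0.3,0,-1],[0,0,0,0,-0.3,0,-1],[0,0,0,0,0,0,-1],[0,0,0,0,0,0,-1],[0,0,0,0,0,0,-1],[0,0,0,0,0,0,-1],[0,0,0,0,0,0,-1],[0,0,0,0,0,0,-1],[0,0,0,0,0,0,-1],[0,0,0,0,0,0,-1]]'; python3 st.py 507.7 118.7 100.5 -129.5;  python3 - <<'E'
from h import *
im,T=show('wrist','w10'); im,T=show('side','s10',(270,220,420,345),5)
E
```

```text
clock: 15.02
eef_pos: [510.9, 121.9, 101.0]
tcp_rot: [-1.571, -0.002, -0.933]
contact_force: [-1.5, -0.4, 0.1]
opening: 0.69
15.0167 [510.9 121.9 101. ] [-9.001e+01 -9.000e-02 -5.345e+01] op 0.69 F [-1.5 -0.4  0.1] M [-0.05  0.12  0.  ] q6 1.17 yax [ 8.0e-04 -1.3e-03 -1.0e+00]
lid mid est [509.  120.7 108.5]
tool shift mm [ 0.8  8.  -2.3] yaw add -76.1
```

View pics/s10.png

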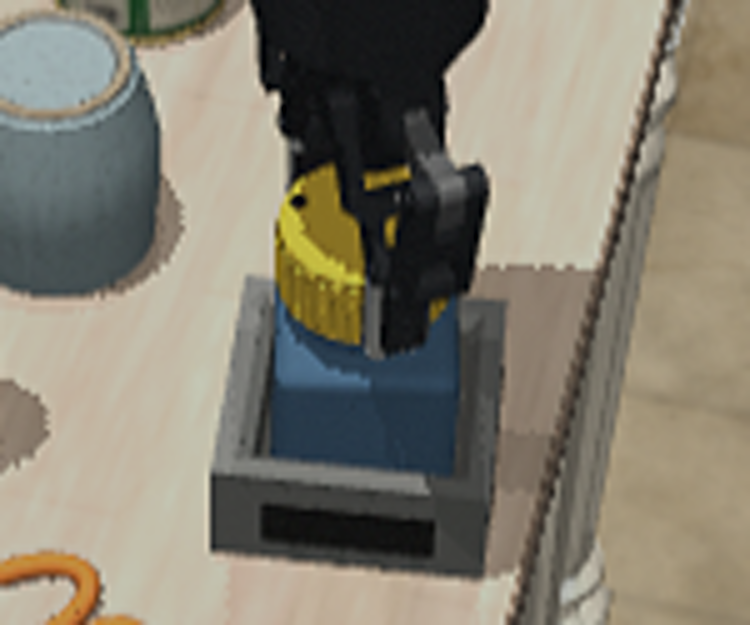

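View pics/w10.png

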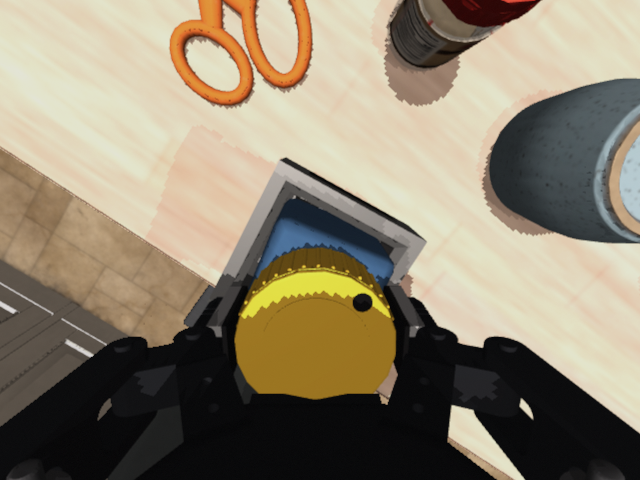

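```bash
python3 -m crank '[[0,0,0,-0.04,-0.4,-0.05,-1],[0,0,0,0,-0.5,0,-1],[0,0,0,0,-0.5,0,-1],[0,0,0,0,-0.5,0,-1],[0,0,0,0,-0.5,0,-1],[0,0,0,0,-0.5,0,-1],[0,0,0,0,-0.5,0,-1],[0,0,0,0,-0.5,0,-1],[0,0,0,0,0,0,-1],[0,0,0,0,0,0,-1]]'; python3 st.py 507.7 118.7 100.5 -129.5;  python3 - <<'E'
from h import *
im,T=show('wrist','w11'); im,T=show('side','s11',(270,200,420,325),5); im,T=show('top','t11')
E
```

```text
clock: 15.95
eef_pos: [511.5, 122.2, 145.8]
tcp_rot: [-1.567, -0.003, -0.933]
contact_force: [-0.5, 0.5, -0.5]
opening: 0.686
15.95 [511.5 122.2 145.8] [-89.81  -0.18 -53.45] op 0.686 F [-0.5  0.5 -0.5] M [-0.06  0.04  0.  ] q6 1.17 yax [ 4.5e-03 -6.0e-04 -1.0e+00]
lid mid est [509.7 121.  153.3]
tool shift mm [ 0.6 52.8 -3.1] yaw add -76.1
```

View pics/s11.png

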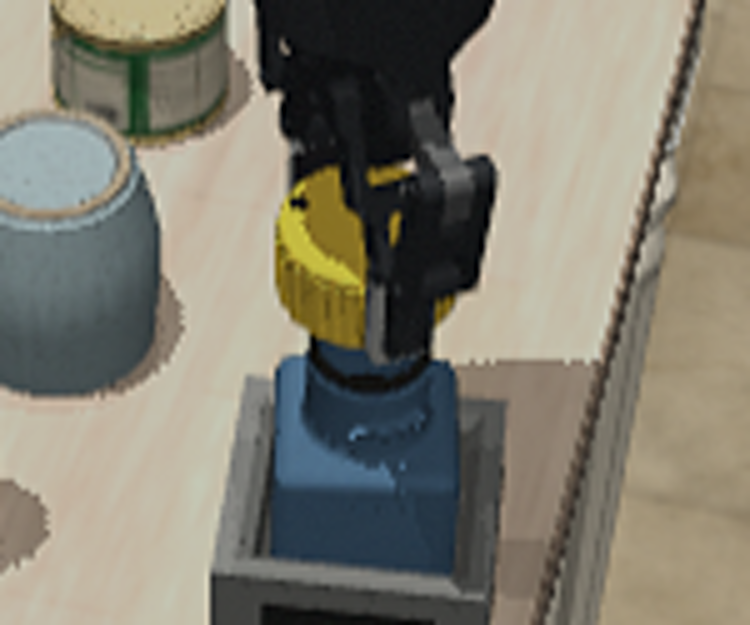

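View pics/w11.png

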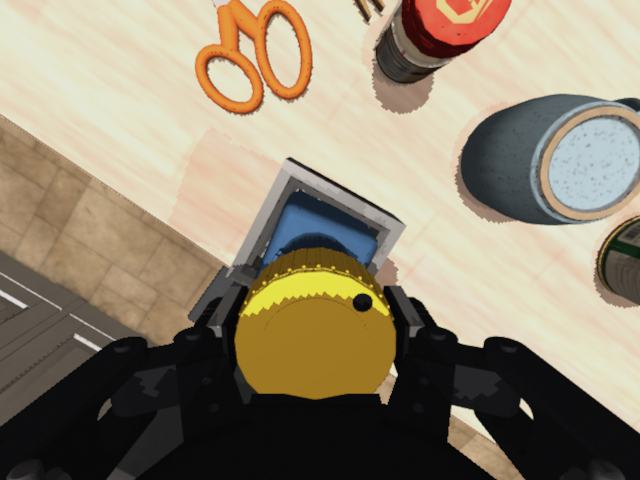

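View pics/t11.png

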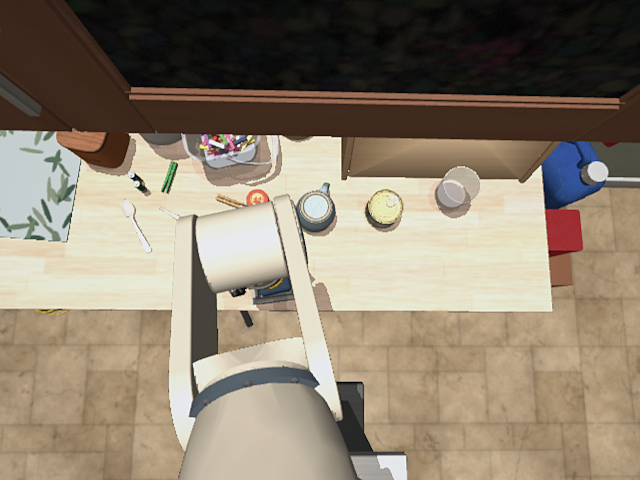

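```bash
python3 - <<'E'
from h import *
KS=cam('side')
for z in (78,90,105,111,138,153,168): print(z,((proj((509.7,121.0,z),KS)-[270,200])*5).round(1))
im=np.load('pics/w11.npy'); cv2.imwrite('pics/w11c.png',cv2.resize(im[150:290,225:415],None,fx=4.2,fy=4.2,interpolation=cv2.INTER_CUBIC))
im=np.load('pics/s11.npy'); cv2.imwrite('pics/s11c.png',cv2.resize(im[230:290,320:370],None,fx=10,fy=10,interpolation=cv2.INTER_NEAREST))
E
```

```text
78 [352.9 409.6]
90 [354.1 385.1]
105 [355.6 354. ]
111 [356.2 341.3]
138 [359.  283.3]
153 [360.6 250.2]
168 [362.2 216.5]
```

View pics/w11c.png

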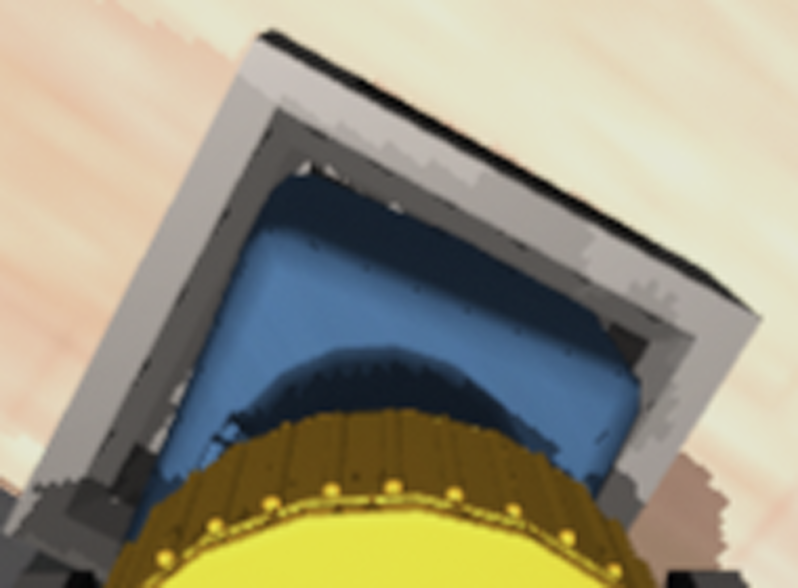

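View pics/s11c.png

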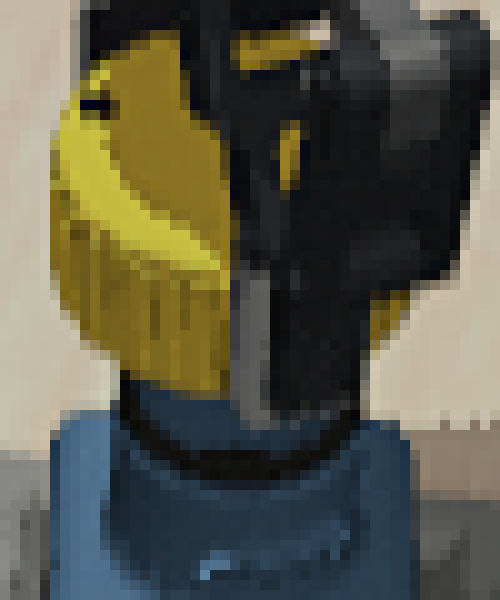

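```bash
python3 - <<'E'
from h import *
T=np.load('pics/w11_T.npy'); KV=cam('wrist',T)
print('cam',np.linalg.inv(KV[1])[:3,3])
f=lambda x,y,z:onz((225+(x-1.6)/4.2,150+(y-1.6)/4.2),KV,z)[:2]
a=lambda e:np.degrees(np.arctan2(e[1],e[0]))
lid=np.array([509.7,121.0])
for n,p,q,z in (('rear top',(330,262),(590,362),76),('left',(240,270),(170,450),76),('right',(628,425),(600,490),76),('brace rear',(270,38),(755,312),43),('brace left',(245,70),(25,490),43)):
  P,Q=f(*p,z),f(*q,z); e=(Q-P)/np.linalg.norm(Q-P); nrm=np.array([-e[1],e[0]]); print(n,P,Q,a(e).round(1),'dist from lid',(P-lid)@nrm, nrm)
A,B=f(268,32,43),f(762,318,43); print(A,B,np.linalg.norm(A-B),a(A-B)); u=(A-B)/np.linalg.norm(A-B); print('brace centre',(A+B)/2+48*np.array([-u[1],u[0]]),(A+B)/2-48*np.array([-u[1],u[0]]))
E
```

```text
cam [566.27374555 163.07476814 278.1854921 ]
rear top [531.95507805 145.28953022] [542.53080005 106.10075654] -74.9 dist from lid 27.81494800428243 [0.9654616  0.26054537]
left [523.35587583 154.96561616] [495.01243215 147.74015561] -165.7 dist from lid -29.539650208728652 [ 0.24702493 -0.96900912]
right [538.36322936  95.5581216 ] [527.97921359  92.49958503] -163.6 dist from lid 32.503805324088205 [ 0.28254162 -0.95925504]
brace rear [549.99530284 171.39924809] [561.94082323  79.91182531] -82.6 dist from lid 46.48139126883592 [0.9915832 0.1294711]
brace left [543.53058083 171.72856619] [462.40958961 161.35288907] -172.7 dist from lid -46.02655353980986 [ 0.12687018 -0.99191933]
[550.56495906 172.19435836] [561.85396701  78.28916794] 94.5813220954229 96.85503440282056
brace centre [508.55259971 119.51259412] [603.86632636 130.97093219]
```

```bash
cat > lidfit.py <<'E'
from h import *
import sys
tag=sys.argv[1]; zt=float(sys.argv[2])
im=np.load(f'pics/{tag}.npy'); T=np.load(f'pics/{tag}_T.npy'); KV=cam('wrist',T)
h=cv2.cvtColor(im,cv2.COLOR_BGR2HSV); m=cv2.inRange(h,(16,180,90),(36,255,255)); m[:260]=0; m[390:]=0
c=max(cv2.findContours(m,0,1)[0],key=cv2.contourArea); print(cv2.boundingRect(c))
p=np.array([onz(q[0],KV,zt)[:2] for q in c]); v=c[:,0,1]; q=p[(v>330)&(v<386)]
R=29.3
from scipy.optimize import least_squares
s=least_squares(lambda x:np.hypot(*(q-x[:2]).T)-x[2],[*T[:2,3],30]).x; print('lid centre',s)
s2=least_squares(lambda x:np.hypot(*(q-x[:2]).T)-29.8,[*T[:2,3]]).x; print('R fixed',s2,'tool',(T[:3,:3].T@(np.r_[s2,zt]-T[:3,3])).round(2))
w=np.zeros(im.shape[:2],bool); w[290:318,346:380]=1; ys,xs=np.where((im.astype(int).sum(2)<120)&w); d=onz((xs.mean(),ys.mean()),KV,zt); e=d[:2]-s2; print('dot',d,np.hypot(*e),np.degrees(np.arctan2(e[1],e[0])))
E
python3 lidfit.py w11 167.8; python3 lidfit.py w3 107; python3 lidfit.py w7 115
```

```text
(234, 260, 162, 130)
lid centre [509.80018215 120.5549697   29.38216291]
R fixed [510.56041568 121.11340711] tool [  0.35 -22.02  -1.36]
dot [533.71948856 117.63839724 167.8       ] 23.41833363690015 -8.533545516167601
(235, 264, 161, 126)
lid centre [ 524.5467399  -173.52565519   29.35520053]
R fixed [ 525.55883815 -173.52137624] tool [  0.38 -21.97  -1.44]
dot [ 542.40923717 -190.03949206  107.        ] 23.596272954025963 -44.429468293272436
(234, 260, 162, 130)
lid centre [509.77680779 117.68155069  29.73913578]
R fixed [509.87119549 117.607899  ] tool [  0.55 -21.74   0.19]
dot [511.06401419  95.43521997 115.        ] 22.204740748301372 -86.920640014031
```

```bash
python3 -m crank '[[-0.2,0,0,0,0,-0.3,-1],[0,0,0,0,0,0,-1],[0,0,0,0,0,0,-1],[0,0,0,0,0,0,-1],[0,0,0,0,0,0,-1],[0,0,0,0,0,0,-1],[0,0,0,0,0,0,-1],[0,0,0,0,0,0,-1],[0,0,0,0,0,0,-1],[0,0,0,0,0,0,-1]]'; python3 st.py 507.0 118.7 153 -53.4;  python3 - <<'E'
from h import *
im,T=show('wrist','w12'); im,T=show('side','s12',(320,230,370,290),10)
E
```

```text
clock: 16.93
eef_pos: [507.7, 119.9, 143.8]
tcp_rot: [-1.575, -0.002, -0.933]
contact_force: [0.0, -0.2, -0.8]
opening: 0.69
16.9333 [507.7 119.9 143.8] [-90.22  -0.1  -53.45] op 0.69 F [ 0.  -0.2 -0.8] M [-0.   -0.03  0.01] q6 1.17 yax [-0.002  -0.0037 -1.    ]
lid mid est [505.9 118.8 151.3]
tool shift mm [ 0.7 -1.7  0.9] yaw add 0.0
```

View pics/s12.png

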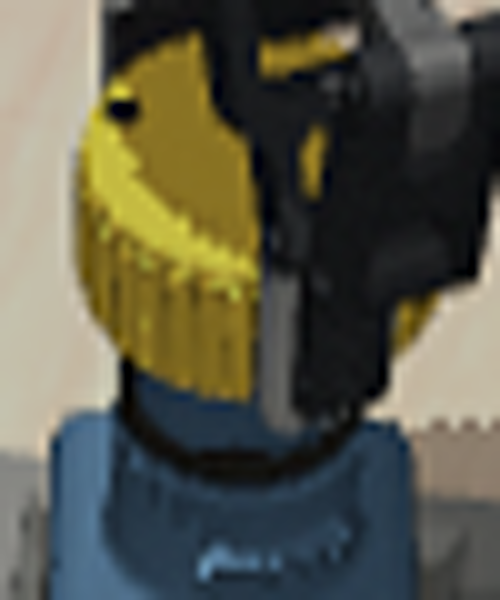

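```bash
python3 -m crank '[[0.1,0,0,0.02,0,0.07,-1],[0,0,0,0,0,0,-1],[0,0,0,0,0,0,-1],[0,0,0,0,0,0,-1],[0,0,0,0,0,0,-1],[0,0,0,0,0,0,-1],[0,0,0,0,0,0,-1],[0,0,0,0,0,0,-1],[0,0,0,0,0,0,-1],[0,0,0,0,0,0,-1]]'; python3 st.py 507.0 118.7 153 -53.4;  python3 - <<'E'
from h import *
im,T=show('wrist','w13'); im,T=show('side','s13',(240,200,400,320),5)
print(np.abs(r.sense()['qvel']).max())
E
python3 lidfit.py w13 167
```

```text
clock: 17.87
eef_pos: [508.5, 120.2, 143.9]
tcp_rot: [-1.573, -0.002, -0.933]
contact_force: [0.0, -0.7, -0.7]
opening: 0.687
17.8667 [508.5 120.2 143.9] [-90.1   -0.11 -53.44] op 0.687 F [ 0.  -0.7 -0.7] M [ 0.08 -0.01 -0.02] q6 1.17 yax [-3.0e-04 -2.5e-03 -1.0e+00]
lid mid est [506.6 119.1 151.4]
tool shift mm [ 0.5 -1.6  0.1] yaw add 0.0
0.0011988107505289608
(234, 260, 162, 130)
lid centre [507.4042581  119.04285798  29.1001886 ]
R fixed [508.72354703 120.01371208] tool [ 3.300e-01 -2.312e+01 -1.000e-02]
dot [531.18576041 116.19652573 167.        ] 22.78424766860411 -9.644599494546789
```

View pics/s13.png

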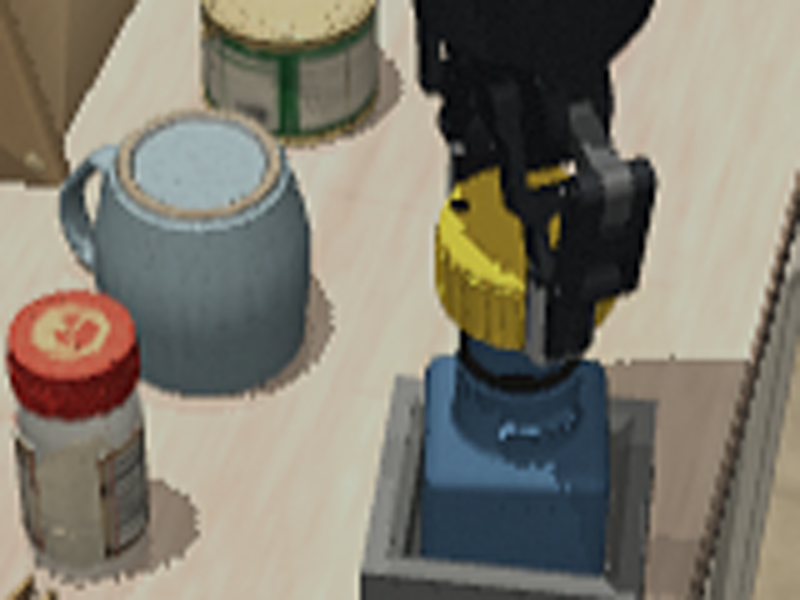

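View pics/w13.png

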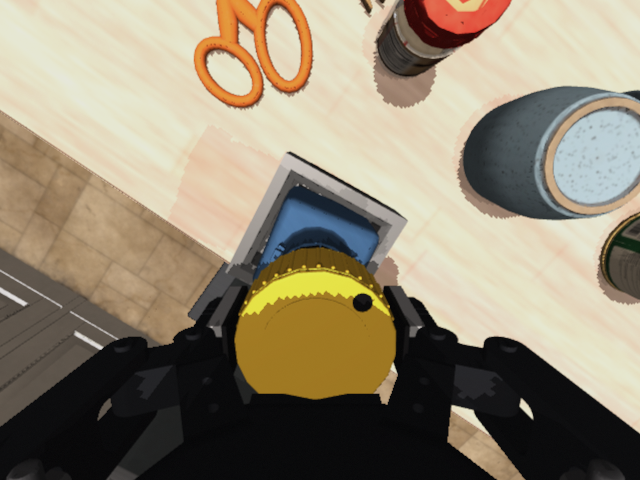

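```bash
python3 -c "
from rig import r,order
print(order.sign_off()); print(r.sense()['clock'])"
```

```text
the job is handed in; nothing more can be done
None
the job is handed in; nothing more can be done
```

The jar stands open in the brace. The yellow lid is held level and still above it, and the job was handed in at about 18 s of the 54 s allowed. No verdict was reported.

- **Steps:** I carried the jar by its shut lid into the pocket and pressed it down until it bore on the floor (TCP 8.3 mm above its height at the grasp, 8 expected). I then turned the gripper about 76° anticlockwise and lifted straight up. The jar turned about 7° with it in the pocket, so the lid turned about 68° on the jar.
- **Last checks:**
  - The lid's lower edge is about 25 mm above the rim, worked out from the TCP height.
  - The lid is tilted about 0.15° by tool pose, and the joints are still.
  - The load on the wrist is about 0.7 N, so only the lid is held.
  - In the last pictures the jar is upright in the brace, and the mug, tin and spice jar look untouched.
- **Disagreements:**
  - Just after the lift, the side and wrist views put the lid 3 to 4 mm off the jar's axis, so I moved it back.
  - My final estimates of the lid's centre still differ by about 2 mm, which puts it within about 2 mm of the jar's axis.
  - The 7° turn measured in the pocket is slightly more than the stated 5°, and is probably within the error of measuring edges in the picture.

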